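# Weigh a batch of pins, tip it into its tub and snap the lids home

## Robot

A 6-joint arm with a two-finger parallel gripper is mounted at the origin on the work surface. World frame = base frame: x ahead of the robot, y to its left, z up, the work surface at z = 0. Lengths are in m, angles in rad, forces in N, time in s.
With the tool pointing down it reaches from about 0.375 to 0.925 m from the base axis. Payload 5.7 kg.
Tool frame: the origin (TCP) lies midway between the tips of the shut fingers; the grasp point (between the pads) lies 19 mm behind it; z points along the fingers, y is the line along which they close (so a half turn about z gives the same grasp; the last joint's range is limited). The gripper opens to 88 mm and grips with 3 to 60 N. Pads are 20 mm wide; open, the fingers measure 115 mm over their backs; the gripper's body (75 mm by 178 mm) begins 61 mm behind the grasp point.
Start: joints at [0.99, 0.359, 1.51, -0, 1.272, -0.115], TCP at [0.269, 0.536, 0.223] pointing down, gripper open.
Joint ranges: [-2.97, 2.97], [-1.01, 2.36], [0.21, 2.38], [-0.96, 4.11], [0.2, 2.71], [-2.98, 2.98]. Speed limits (rad/s): [2.39, 2.39, 3.14, 3.14, 3.14, 3.14].

## Interface

Orientations are given as a unit quaternion [x, y, z, w].
In Python, from bench import move_ptp, servo_line, goto_joints, move_gripper, sleep, inverse_kinematics, capture, PlanningError, close_job, spot_in, silhouettes, current_clock, current_joint_pos, current_qvel, current_joint_torque, current_position, current_orientation, current_force, current_torque, current_finger_gap, current_grip_force gives the robot as it stands. Calls block until the motion is done:
- move_ptp(position, orientation): joint-space move of the TCP to a pose.
- servo_line(position, orientation=None, rate=0.15, contact_N=None): straight line of the TCP; orientation=None keeps the orientation; rate is the mean speed in m/s. With contact_N (N) it stops when the force on the tool has changed by that much, and returns True; else False.
- goto_joints(angles): joint-space move.
- move_gripper(opening): finger opening in m; the grip force is fixed at half the most; returns when the fingers have stopped.
- sleep(seconds).
- inverse_kinematics(position, orientation): joint angles nearest the present ones, or None.
- capture(name): name is "side" or "top" or "wrist"; returns a dict with "image" (420x560x3 uint8, blue, green, red), "range_z" (420x560 float32, m along the optical axis (not along the pixel's ray), 0 where there is no reading), "intrinsics" (3x3 intrinsics, pixels), "k1" (the pictures are not rectified: a ray, as slopes to the right and down, at radius r is drawn at 1 + k1 r^2 times it, then the intrinsics apply), "R" (3x3) and "t" (3): a world point X has camera coordinates R X + t. Camera axes: x right, y down, z forward; pixel columns grow to the right and rows downward; lengths in m; the calibration is good to about 2 mm. A picture is of the moment at which its call begins.
A pose or a line that the arm cannot do raises PlanningError and nothing moves.
- close_job(): hands the job in; it is judged then, once.
Trained networks look in the newest picture that a camera, given by its name, has taken for a name from the list of things; names that differ only in an ending like _2 or _b are one class to them, and where a whole thing is asked for, a point or a joint stands for the part that bears it (a point fixed in the world has none). Each returns a list of dicts, best first, with "conf" (0 to 1); they miss things now and then, are a little off and sometimes report something else, mostly with a low value. They report only what shows in the picture. A call takes as long as a camera call.
- spot_in(camera, query): "xy" ([column, row] in pixels, amid what is visible of it).
- silhouettes(camera, query): "region" (420x560 bool, what is visible of it) and "xy" ([column, row] in pixels, amid what is visible of it).
Readings, each from a call of its own:
- current_clock(): time.
- current_joint_pos(): joint angles.
- current_qvel(): joint speeds.
- current_joint_torque(): joint torques, N m.
- current_position(): TCP position.
- current_orientation(): TCP orientation.
- current_force(): force on the tool from outside, world axes, zero at the start.
- current_torque(): the same for the moment, N m.
- current_finger_gap(): finger opening in m.
- current_grip_force(): force on a finger pad.
Only numpy, scipy, OpenCV 4.12 (cv2) and the standard library are available. Lean on these libraries where they do the work, as an engineer would, in place of code of your own. Each camera call takes 0.05 s, during which the arm holds its last target. There are 200 camera calls.

## Task

Gather all the loose mushroom-headed pins on the bench into the scoop while it sits on the scale, so the batch is weighed together; then lift the scoop by its handle, tip the pins out of its mouth into the open tub, and set the empty scoop back on the scale. Put the loose blue lid on that tub and press it down at both ends until the latches hold it fully home, and press home the lid of the other tub too, which was only laid on. Leave the cork discs and the tin that stand among them where they are.

Things in the scene. Friction and masses are not known exactly. Their poses are not given: they have to be found in the camera images.
- scale: White bench counting scale, fixed. Origin: on the bench under the middle of its steel platter. Platter 150 mm (x) by 230 mm (y), top 76 mm above the bench; the base reaches 130 mm to -x (low display panel, 61 mm high), 75 mm to +x and 120 mm to each side in y. The scoop starts on the platter.
- scoop: Loose aluminium scoop, 0.2 kg. Origin: underside of the floor's middle; x to the open mouth, z up. Floor slippery (pins slide from 12 to 17 deg tilt), 3 mm thick, x -90 to +90 mm, inside 98 mm wide, narrowing from x=+22 to 72 mm at the mouth. Walls 38 mm high (30 near the mouth) at sides and back, none at the mouth. Bar handle behind the back wall: x -90 to -156, 14 mm wide, z 24 to 48 mm.
- scoop_grip (a point): Middle of the scoop's handle, 123 mm behind the scoop's origin and 36 mm up; grip it across the 14 mm. Axes as the scoop.
- scoop_mouth (a point): Middle of the mouth's edge, underside, 90 mm ahead of the scoop's origin.
- tub1: The open grey tub, fixed: 140 mm (x) by 110 mm (y), rim 75 mm high, walls and floor 4 mm. Origin: underside centre. At the middle of each end an orange sprung latch, 34 mm wide, 98 mm high, its sloped nose reaching in to x = +/-66 mm. A lid let go rests about 15 mm proud on the two noses; pressing each end down with 7 to 12 N makes its latch snap over the lid's edge.
- tub2: The other tub, fixed, the same as tub1; its lid (lid2) lies on it, standing proud on the latches, not yet pressed home.
- lid1: Loose blue lid for tub1, 0.14 kg, at first right way up on the bench. Plate 140 (x) by 110 (y) by 4 mm; origin: centre of the plate's underside (20 mm above the bench). A tapered rim 20 mm deep below enters the tub with 2 mm to spare. Bar handle on top: 50 mm long (x), 16 wide (y), up to z = 34 mm. Fits either way round. Home: origin 75 mm above tub1's origin; proud: 90 mm.
- lid1_grip (a point): Grip point on lid1's handle, 27 mm above lid1's origin: grip across the 16 mm (lid's y).
- lid1_end_a (a point): Top of lid1 at the thumb pad of its +x end, 46 mm from the centre: press here.
- lid1_end_b (a point): Top of lid1 at the thumb pad of its -x end, 46 mm from the centre: press here.
- lid2: Blue lid like lid1, lying proud on tub2 at the start; origin: centre of the plate's underside.
- lid2_end_a (a point): Top of lid2 at the thumb pad of its +x end, 46 mm from the centre: press here.
- lid2_end_b (a point): Top of lid2 at the thumb pad of its -x end, 46 mm from the centre: press here.
- pin1: Loose alloy pin, 60 g, 52 mm long, silvery with a black-coated end; it stands on its mushroom head (34 mm diameter, 9 mm thick), shank 19 mm diameter up to 52 mm. Origin: centre of the head's outer face; z along the shank, away from the head. May be absent.
- pin2: Loose alloy pin, 60 g, 52 mm long, silvery with a black-coated end; it stands on its mushroom head (34 mm diameter, 9 mm thick), shank 19 mm diameter up to 52 mm. Origin: centre of the head's outer face; z along the shank, away from the head. May be absent.
- pin3: Loose alloy pin, 60 g, 52 mm long, silvery with a black-coated end; it stands on its mushroom head (34 mm diameter, 9 mm thick), shank 19 mm diameter up to 52 mm. Origin: centre of the head's outer face; z along the shank, away from the head. May be absent.
- pin4: Loose alloy pin, 60 g, 52 mm long, silvery with a black-coated end; it stands on its mushroom head (34 mm diameter, 9 mm thick), shank 19 mm diameter up to 52 mm. Origin: centre of the head's outer face; z along the shank, away from the head. May be absent.
- cork_discs: Stack of cork discs, 54 mm diameter, 25 mm high; leave alone. Origin: underside centre.
- zinc_tin: Tin, 72 mm diameter, 75 mm high; leave alone. Origin: underside centre.

How it is judged:
On the way, in this order (a step that is already met when the one before it is completed fails the run):
1. all the pins lie in the scoop while it rests on the scale, let go (x of pin1 in the frame of scoop between -0.09 and 0.09 m and y of pin1 in the frame of scoop between -0.055 and 0.055 m and z of pin1 in the frame of scoop between -0.003 and 0.06 m and x of pin2 in the frame of scoop between -0.09 and 0.09 m and y of pin2 in the frame of scoop between -0.055 and 0.055 m and z of pin2 in the frame of scoop between -0.003 and 0.06 m and x of pin3 in the frame of scoop between -0.09 and 0.09 m and y of pin3 in the frame of scoop between -0.055 and 0.055 m and z of pin3 in the frame of scoop between -0.003 and 0.06 m and x of pin4 in the frame of scoop between -0.09 and 0.09 m and y of pin4 in the frame of scoop between -0.055 and 0.055 m and z of pin4 in the frame of scoop between -0.003 and 0.06 m and x of scoop in the frame of scale between -0.05 and 0.05 m and y of scoop in the frame of scale between -0.07 and 0.07 m and z of scoop in the frame of scale between 0.07 and 0.082 m and angle between scoop's own z axis and vertical below 0.08 rad and contact force between the fingers and pin1 below 0.5 N and contact force between the fingers and pin2 below 0.5 N and contact force between the fingers and pin3 below 0.5 N and contact force between the fingers and pin4 below 0.5 N and contact force between the fingers and scoop below 0.5 N), for 0.3 s.
2. the scoop is tipped mouth down over the open tub (angle between scoop's own z axis and vertical above 0.25 rad and horizontal distance between scoop_mouth and tub1 below 0.09 m and height (world z) of scoop_mouth below 0.25 m), for 0.1 s.
At the end, for the whole second after the job is handed in: Every pin is in tub1; each lid is home on its tub (centred within 10 mm, both ends within 3 mm of fully down); the scoop stands level on the platter (middle within 50 mm in x, 70 mm in y of the platter's); neither tin nor cork discs were moved over 5 cm (x of pin1 in the frame of tub1 between -0.068 and 0.068 m and y of pin1 in the frame of tub1 between -0.053 and 0.053 m and z of pin1 in the frame of tub1 between -0.003 and 0.075 m and x of pin2 in the frame of tub1 between -0.068 and 0.068 m and y of pin2 in the frame of tub1 between -0.053 and 0.053 m and z of pin2 in the frame of tub1 between -0.003 and 0.075 m and x of pin3 in the frame of tub1 between -0.068 and 0.068 m and y of pin3 in the frame of tub1 between -0.053 and 0.053 m and z of pin3 in the frame of tub1 between -0.003 and 0.075 m and x of pin4 in the frame of tub1 between -0.068 and 0.068 m and y of pin4 in the frame of tub1 between -0.053 and 0.053 m and z of pin4 in the frame of tub1 between -0.003 and 0.075 m and x of scoop in the frame of scale between -0.05 and 0.05 m and y of scoop in the frame of scale between -0.07 and 0.07 m and z of scoop in the frame of scale between 0.07 and 0.082 m and angle between scoop's own z axis and vertical below 0.08 rad and horizontal distance between lid1 and tub1 below 0.01 m and z of lid1_end_a in the frame of tub1 between 0.074 and 0.0822 m and z of lid1_end_b in the frame of tub1 between 0.074 and 0.0822 m and horizontal distance between lid2 and tub2 below 0.01 m and z of lid2_end_a in the frame of tub2 between 0.074 and 0.0822 m and z of lid2_end_b in the frame of tub2 between 0.074 and 0.0822 m and linear speed of each of scoop, lid1 below 0.02 m/s); the robot touches nothing.
It fails at once if the tin or the stack of cork discs is displaced by more than 5 cm (distance of any of cork_discs, zinc_tin from where it was at the start of the episode above 0.05 m).
Of pin1, pin2, pin3, pin4 only 2 to 4 are there at a start; the rules pass over those that are not, and their reading is None.
At some moment in a run one of pin1, pin2, pin3, pin4 may be knocked a few centimetres aside while the robot is not near it.
It also fails if it takes over 208 s, if anything falls off the work surface, if the arm or the gripper's body presses on something with over 40 N, if the wrist force passes 120 N, or if a joint passes its speed limit or range.

## Working session

There is one attempt and no reset: what is moved stays moved. The work goes in short steps, each a Python script; the robot and the scene stay as the last script left them, time stands still between calls to the robot, and variables do not carry over. Pictures are saved under pics/ and viewed, at most 14 in all, crops included, and the job is handed in when it is done.

```bash
ls; mkdir -p pics; cat > h.py <<'E'
import numpy as np, cv2
from bench import *
from scipy.spatial.transform import Rotation as Ro
def pts(c):
    """world point per pixel (nan w/o reading)"""
    K=c["intrinsics"];h,w=c["range_z"].shape
    u,v=np.meshgrid(np.arange(w),np.arange(h))
    x=(u-K[0,2])/K[0,0];y=(v-K[1,2])/K[1,1]
    a,b=x.copy(),y.copy()
    for _ in range(15):
        s=1+c["k1"]*(a*a+b*b);a,b=x/s,y/s
    z=np.where(c["range_z"]>0,c["range_z"],np.nan)
    P=np.stack([a*z,b*z,z],-1)
    return (P-c["t"])@c["R"]
def down(yaw):
    # tool z down, tool y axis (closing) at world angle yaw
    y=np.array([np.cos(yaw),np.sin(yaw),0]);z=np.array([0,0,-1.]);x=np.cross(y,z)
    return Ro.from_matrix(np.stack([x,y,z],1)).as_quat()
E
cat > a.py <<'E'
from h import *
for cam in ["top","side"]:
    c=capture(cam);cv2.imwrite(f"pics/{cam}0.png",c["image"]);P=pts(c)
    print(cam,"cam pos",(-c["R"].T@c["t"]).round(3))
    for q in ["scale","scoop","tub1","lid1","pin1","cork_discs","zinc_tin"]:
        for d in silhouettes(cam,q)[:5]:
            if d["conf"]<.2: continue
            p=P[d["region"]];p=p[np.isfinite(p[:,0])]
            if len(p)==0: continue
            print(q,round(d["conf"],2),np.round(d["xy"]),len(p),np.percentile(p,[2,50,98],axis=0).round(3).tolist())
E
python3 a.py
```

```text
bench.py
pics
top cam pos [ 0.479 -0.005  1.191]
scale 0.64 [273. 251.] 2251 [[0.394, -0.067, 0.018], [0.449, 0.001, 0.024], [0.505, 0.071, 0.055]]
scale 0.22 [427. 219.] 2352 [[0.469, -0.44, 0.088], [0.535, -0.383, 0.092], [0.603, -0.333, 0.122]]
scoop 0.92 [173. 185.] 3210 [[0.554, 0.16, 0.075], [0.606, 0.26, 0.08], [0.655, 0.373, 0.124]]
tub1 0.96 [286. 191.] 2762 [[0.549, -0.104, -0.0], [0.612, -0.032, 0.006], [0.669, 0.043, 0.095]]
tub1 0.94 [404. 227.] 791 [[0.456, -0.402, -0.001], [0.529, -0.335, 0.052], [0.614, -0.323, 0.099]]
tub1 0.58 [273. 253.] 2191 [[0.394, -0.068, 0.019], [0.45, 0.0, 0.024], [0.505, 0.068, 0.055]]
tub1 0.29 [430. 222.] 2406 [[0.469, -0.442, 0.088], [0.536, -0.383, 0.092], [0.603, -0.332, 0.122]]
lid1 0.89 [275. 254.] 2186 [[0.394, -0.066, 0.019], [0.449, 0.001, 0.024], [0.505, 0.068, 0.055]]
lid1 0.65 [430. 219.] 2369 [[0.469, -0.44, 0.088], [0.536, -0.384, 0.092], [0.603, -0.334, 0.122]]
lid1 0.58 [127. 267.] 750 [[0.37, 0.36, 0.017], [0.402, 0.385, 0.074], [0.433, 0.422, 0.079]]
pin1 0.72 [163. 273.] 135 [[0.38, 0.281, 0.004], [0.398, 0.292, 0.015], [
[... 1016 characters left out ...]
.053]]
lid1 0.93 [320. 337.] 3423 [[0.47, -0.446, 0.087], [0.532, -0.397, 0.091], [0.603, -0.336, 0.121]]
lid1 0.25 [203. 198.] 132 [[0.402, 0.147, 0.004], [0.413, 0.155, 0.025], [0.427, 0.167, 0.053]]
pin1 0.73 [202. 200.] 160 [[0.401, 0.146, 0.001], [0.414, 0.155, 0.022], [0.428, 0.178, 0.053]]
pin1 0.24 [242. 175.] 3256 [[0.472, 0.113, 0.014], [0.535, 0.146, 0.058], [0.668, 0.336, 0.078]]
cork_discs 0.62 [323. 197.] 280 [[0.674, 0.007, 0.001], [0.718, 0.053, 0.023], [0.743, 0.09, 0.074]]
cork_discs 0.28 [228. 234.] 1953 [[0.395, -0.071, -0.001], [0.448, -0.015, 0.023], [0.508, 0.067, 0.053]]
zinc_tin 0.88 [182. 144.] 703 [[0.366, 0.355, 0.005], [0.398, 0.37, 0.057], [0.433, 0.421, 0.078]]
```

View pics/top0.png

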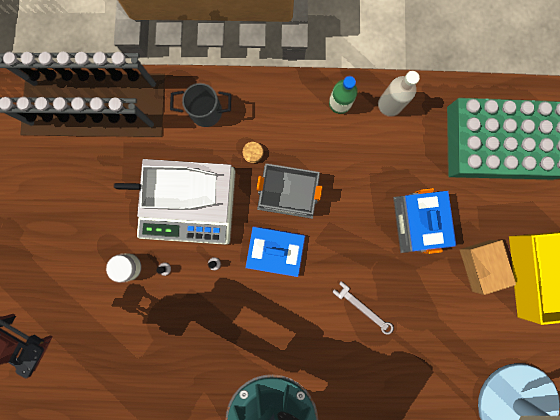

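View pics/side0.png

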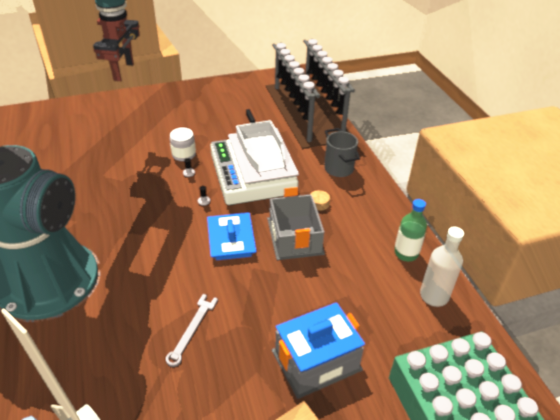

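The top picture shows two pins at (163,270) and (213,264), the tin at (123,267), scale and scoop at (187,200), the open tub at (289,190), the lid at (276,251), lid2 at (428,220) and the cork at (252,152). Next I'll measure poses and check for hidden pins.

```bash
cat > b.py <<'E'
from h import *
c=capture("top");P=pts(c);ok=np.isfinite(P[...,0])
def rect(m,name):
    p=P[m&ok][:,:2].astype(np.float32)
    (cx,cy),(w,h),a=cv2.minAreaRect(p); print(name,len(p),round(cx,4),round(cy,4),round(w,4),round(h,4),round(a,1))
hsv=cv2.cvtColor(c["image"],cv2.COLOR_BGR2HSV);blue=(hsv[...,0]>95)&(hsv[...,0]<125)&(hsv[...,1]>150)
X,Y,Z=P[...,0],P[...,1],P[...,2]
box=lambda x0,x1,y0,y1,z0,z1:(X>x0)&(X<x1)&(Y>y0)&(Y<y1)&(Z>z0)&(Z<z1)
rect(box(.53,.7,-.12,.06,.068,.08),"tub1 rim")
rect(box(.53,.7,-.12,.06,.085,.12),"tub1 latches")
rect(box(.35,.56,-.1,.1,.016,.03),"lid1 plate"); rect(box(.35,.56,-.1,.1,.045,.07),"lid1 handle")
rect(box(.42,.66,-.5,-.3,.084,.098),"lid2 plate"); rect(box(.42,.66,-.5,-.3,.112,.14),"lid2 handle")
rect(box(.4,.8,.05,.5,.100,.13),"scoop top"); rect(box(.4,.8,.36,.5,.10,.14),"handle");rect(box(.4,.75,.05,.36,.106,.13),"walls")
rect(box(.53,.75,.05,.4,.070,.079),"platter")
rect(box(.33,.47,.34,.45,.068,.09),"tin")
for n,b in [("pinA",box(.36,.44,.26,.33,.045,.07)),("pinB",box(.38,.45,.12,.2,.045,.07))]: rect(b,n)
# other blobs of pin height
m=((Z>.015)&(Z<.2)&ok&(X>.2)&(X<.95)&(abs(Y)<.75)).astype(np.uint8)
n,l,s,ce=cv2.connectedComponentsWithStats(m)
for i in range(1,n):
    if 8<s[i,4]: 
        p=P[l==i]; print(s[i,4],ce[i].round(),np.median(p,0).round(3),p[:,2].max().round(3))
E
python3 b.py
```

```text
tub1 rim 312 0.6111 -0.0314 0.1574 0.1106 81.8
tub1 latches 149 0.611 -0.0314 0.1609 0.0339 81.8
lid1 plate 2095 0.4821 -0.0058 0.1438 0.1772 81.0
lid1 handle 179 0.5015 -0.0318 0.1025 0.1274 83.0
lid2 plate 2346 0.5355 -0.3876 0.1621 0.1135 7.1
lid2 handle 154 0.5354 -0.3878 0.0495 0.0176 6.6
scoop top 672 0.6759 0.3157 0.2464 0.3208 0.1
handle 178 0.6974 0.419 0.2068 0.1012 4.8
walls 342 0.6049 0.2577 0.2044 0.1047 89.6
platter 2851 0.6021 0.2367 0.2306 0.151 87.4
tin 532 0.4 0.3956 0.0626 0.0653 52.5
pinA 50 0.3952 0.2962 0.0177 0.0191 1.4
pinB 46 0.4136 0.1633 0.0181 0.0172 0.6
3358 [73. 65.] [0.9   0.513 0.172] 0.192
719 [343.  95.] [ 0.847 -0.164  0.113] 0.175
932 [397.  96.] [ 0.844 -0.296  0.132] 0.2
1063 [201. 103.] [0.833 0.202 0.084] 0.104
2999 [ 71. 109.] [0.787 0.51  0.173] 0.192
8602 [504. 138.] [ 0.753 -0.586  0.081] 0.114
332 [252. 152.] [0.714 0.067 0.025] 0.032
7618 [184. 201.] [0.575 0.234 0.077] 0.129
840 [289. 188.] [ 0.615 -0.034  0.073] 0.103
3058 [426. 221.] [ 0.534 -0.378  0.092] 0.127
2223 [275. 251.] [0.449 0.001 0.024] 0.059
4137 [509. 273.] [ 0.41  -0.638  0.069] 0.115
752 [123. 267.] [0.402 0.385 0.074] 0.081
58 [212. 264.] [0.414 0.162 0.052] 0.057
69 [161. 270.] [0.396 0.293 0.051] 0.057
```

```bash
cat > c.py <<'E'
from h import *
move_gripper(.088)
q=down(0)
for p in ([.396,.294,.2],[.414,.162,.2],[.605,.23,.25],[.605,.38,.25],[.61,-.03,.3],[.45,0,.2],[.535,-.39,.25]):
    for a in (0,np.pi/2,np.pi,-np.pi/2):
        j=inverse_kinematics(p,down(a)); print(p,round(a,2),None if j is None else np.round(j,2))
move_ptp([.45,-.05,.42],down(np.pi/2))
c=capture("top");cv2.imwrite("pics/top1.png",c["image"]);P=pts(c);ok=np.isfinite(P[...,0])
X,Y,Z=P[...,0],P[...,1],P[...,2]
m=((Z>.015)&(Z<.1)&ok&(X>.1)&(X<.95)&(abs(Y)<.95)).astype(np.uint8)
n,l,s,ce=cv2.connectedComponentsWithStats(m)
for i in range(1,n):
    if 20<s[i,4]<400:
        p=P[l==i]; print(s[i,4],ce[i].round(),np.median(p,0).round(3),p[:,2].max().round(3))
for cam in("top","side","wrist"):
    if cam!="top": c=capture(cam);P=pts(c)
    for d in silhouettes(cam,"pin1"):
        p=P[d["region"]];p=p[np.isfinite(p[:,0])]
        print(cam,round(d["conf"],2),np.round(d["xy"]),np.median(p,0).round(3) if len(p) else 0)
cv2.imwrite("pics/wrist1.png",c["image"]); print(current_clock())
E
python3 c.py
```

```text
[0.396, 0.294, 0.2] 0 [ 0.5   0.23  1.76 -0.    1.15  0.5 ]
[0.396, 0.294, 0.2] 1.57 [ 0.5   0.23  1.76 -0.    1.15 -1.07]
[0.396, 0.294, 0.2] 3.14 [ 0.5   0.23  1.76 -0.    1.15 -2.64]
[0.396, 0.294, 0.2] -1.57 [ 0.5   0.23  1.76 -0.    1.15  2.07]
[0.414, 0.162, 0.2] 0 [ 0.22  0.16  1.86 -0.    1.12  0.22]
[0.414, 0.162, 0.2] 1.57 [ 0.22  0.16  1.86 -0.    1.12 -1.35]
[0.414, 0.162, 0.2] 3.14 [ 0.22  0.16  1.86 -0.    1.12 -2.92]
[0.414, 0.162, 0.2] -1.57 [ 0.22  0.16  1.86 -0.    1.12  1.79]
[0.605, 0.23, 0.25] 0 [ 0.26  0.41  1.37 -0.    1.37  0.26]
[0.605, 0.23, 0.25] 1.57 [ 0.26  0.41  1.37 -0.    1.37 -1.31]
[0.605, 0.23, 0.25] 3.14 [ 0.26  0.41  1.37 -0.    1.37 -2.88]
[0.605, 0.23, 0.25] -1.57 [ 0.26  0.41  1.37 -0.    1.37  1.83]
[0.605, 0.38, 0.25] 0 [ 0.46  0.51  1.2  -0.    1.44  0.46]
[0.605, 0.38, 0.25] 1.57 [ 0.46  0.51  1.2  -0.    1.44 -1.11]
[0.605, 0.38, 0.25] 3.14 [ 0.46  0.51  1.2  -0.    1.44 -2.68]
[0.605, 0.38, 0.25] -1.57 [ 0.46  0.51  1.2  -0.    1.44  2.04]
[0.61, -0.03, 0.3] 0 [-0.16  0.32  1.38 -0.    1.44 -0.16]
[0.61, -0.03, 0.3] 1.57 [-0.16  0.32  1.3
[... 1001 characters left out ...]
6. 118.] [0.787 0.681 0.075] 0.1
74 [ 47. 117.] [0.786 0.602 0.078] 0.099
76 [ 64. 117.] [0.786 0.557 0.079] 0.099
86 [ 81. 117.] [0.787 0.512 0.077] 0.1
78 [ 97. 118.] [0.786 0.468 0.078] 0.099
77 [114. 118.] [0.785 0.422 0.078] 0.099
77 [131. 118.] [0.785 0.379 0.078] 0.099
78 [146. 120.] [0.786 0.345 0.06 ] 0.1
329 [252. 152.] [0.714 0.067 0.025] 0.033
95 [256. 232.] [0.5   0.052 0.024] 0.031
58 [212. 264.] [0.415 0.162 0.051] 0.057
71 [161. 270.] [0.397 0.293 0.051] 0.058
137 [550. 317.] [ 0.292 -0.717  0.061] 0.1
side 0.69 [201. 199.] [0.414 0.156 0.013]
side 0.58 [188. 170.] [0.398 0.287 0.019]
wrist 0.93 [473. 140.] [0.394 0.29  0.021]
wrist 0.89 [395. 145.] [0.41  0.159 0.012]
3.6667
```

View pics/top1.png

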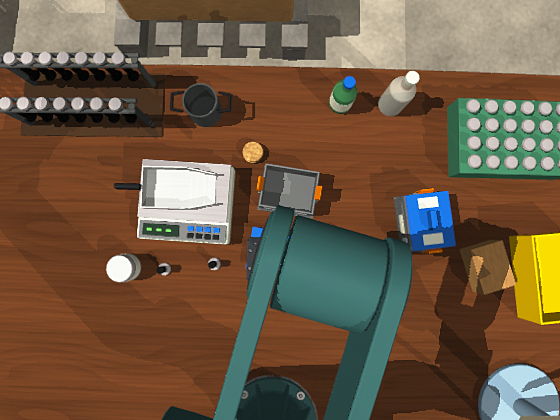

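```bash
cat > d.py <<'E'
from h import *
c=capture("top");P=pts(c);X,Y,Z=P[...,0],P[...,1],P[...,2]
def rect(m,n):
    p=P[m][:,:2].astype(np.float32);r=cv2.minAreaRect(p);print(n,len(p),np.round(r[0],4),np.round(r[1],4),round(r[2],1),np.median(P[m],0).round(4),p.min(0),p.max(0))
rect((X>.5)&(X<.7)&(Y>.352)&(Y<.48)&(Z>.085)&(Z<.14),"handle")
rect((X>.54)&(X<.68)&(Y>.1)&(Y<.352)&(Z>.1)&(Z<.13),"walls")
for y in np.arange(.16,.36,.02):
    m=(abs(Y-y)<.01)&(X>.54)&(X<.68)&(Z>.1)&(Z<.13); a=X[m]; print(round(y,2),len(a),a.min().round(4) if len(a) else 0,a.max().round(4) if len(a) else 0)
for y in np.arange(.35,.42,.01):
    m=(abs(Y-y)<.005)&(X>.58)&(X<.63)&(Z>.085)&(Z<.14); a=X[m]; print(round(y,2),len(a),a.mean().round(4) if len(a) else 0, Z[m].max() if len(a) else 0)
E
python3 d.py
```

```text
handle 126 [0.6049 0.3771] [0.0137 0.0493] 0.5 [0.6039 0.3752 0.1238] [0.5980884  0.35235313] [0.61193067 0.40174225]
walls 422 [0.605  0.2538] [0.1962 0.1046] 89.9 [0.607  0.2988 0.1119] [0.5527418  0.15567915] [0.6573345  0.35192758]
0.16 18 0.5649 0.6453
0.18 25 0.5596 0.6499
0.2 25 0.5567 0.6523
0.22 27 0.5533 0.6571
0.24 35 0.5528 0.6571
0.26 34 0.5528 0.6573
0.28 35 0.5527 0.6573
0.3 26 0.5528 0.6569
0.32 23 0.5537 0.6563
0.34 167 0.5535 0.6563
0.35 28 0.6046 0.12737001452731142
0.36 29 0.6043 0.12775616241751298
0.37 26 0.6046 0.12704497652941724
0.38 26 0.6039 0.1268177073097784
0.39 25 0.6052 0.1263186463501639
0.4 13 0.6053 0.1279922930586354
0.41 0 0 0
0.42 0 0 0
```

```bash
cat > e.py <<'E'
from h import *
q=down(0)
def pick(p,dst):
    move_ptp([*p,.14],q); servo_line([*p,.021],rate=.12); move_gripper(.0)
    print("gap",current_finger_gap(),current_grip_force())
    servo_line([*p,.22],rate=.2); print("gap",current_finger_gap())
    servo_line([*dst,.22],rate=.25); print(servo_line([*dst,.102],rate=.1,contact_N=4),current_position())
    move_gripper(.036); servo_line([*dst,.22],rate=.2); move_gripper(.06)
pick([.3965,.2935],[.605,.287])
c=capture("wrist");print(silhouettes("wrist","pin1")[0]["conf"])
P=pts(capture("wrist"))
for d in silhouettes("wrist","pin1"): p=P[d["region"]];print(d["conf"],np.nanmedian(p,0))
pick([.414,.1605],[.605,.237])
move_ptp([.45,.05,.4],q)
c=capture("top");cv2.imwrite("pics/top2.png",c["image"][130:290,100:300].repeat(3,0).repeat(3,1))
P=pts(c)
for d in silhouettes("top","pin1"): p=P[d["region"]];print(d["conf"],d["xy"],np.nanmedian(p,0))
print(current_clock())
E
python3 e.py
```

```text
gap 0.018473197384774143 29.99790072441101
gap 0.018507705886871024
False [0.60561302 0.28722895 0.10282788]
0.9
0.94 [0.60620644 0.29488557 0.10674995]
0.38 [0.49637201 0.02469748 0.02387334]
gap 0.0002474148055120204 0.0
gap 0.0005389595066202395
False [0.60561548 0.23718545 0.10276923]
0.68 [161.8, 187.0] [0.60477297 0.28294478 0.09985464]
0.68 [252.5, 148.7] [0.71369969 0.06708103 0.02512091]
23.2583
```

View pics/top2.png

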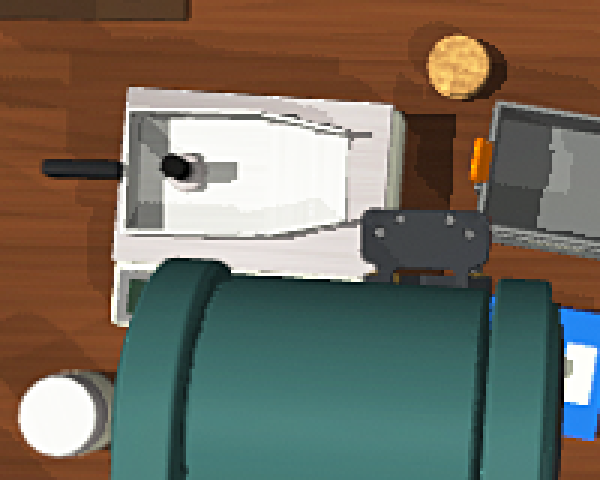

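Pin A stands in the scoop (crop (180,168)). Pin B was missed, probably knocked aside, and it is not in view, so I'll look again with the arm away.

```bash
cat > f.py <<'E'
from h import *
move_ptp([.5,-.3,.4],down(0))
c=capture("top");cv2.imwrite("pics/top3.png",c["image"][130:290,100:300].repeat(3,0).repeat(3,1))
P=pts(c);X,Y,Z=P[...,0],P[...,1],P[...,2]
m=((Z>.005)&(Z<.07)&(X>.2)&(X<.75)&(Y>-.15)&(Y<.6)).astype(np.uint8)
n,l,s,ce=cv2.connectedComponentsWithStats(m)
for i in range(1,n):
    if s[i,4]>20: p=P[l==i];t=p[p[:,2]>.045];print(s[i,4],ce[i].round(),p.min(0).round(3),p.max(0).round(3),t.mean(0).round(4) if len(t) else 0)
for cam in("top","side"):
    if cam=="side":P=pts(capture(cam))
    for d in silhouettes(cam,"pin1"): p=P[d["region"]];print(cam,d["conf"],d["xy"],np.nanmedian(p,0))
E
python3 f.py
```

```text
343 [252. 152.] [0.688 0.038 0.005] [0.748 0.092 0.032] 0
2235 [189. 227.] [0.464 0.113 0.005] [0.667 0.371 0.069] [0.5066 0.2286 0.0587]
819 [288. 188.] [ 0.543 -0.104  0.005] [0.671 0.045 0.07 ] [ 0.6098 -0.0327  0.0571]
30 [301. 185.] [ 0.618 -0.08   0.005] [ 0.638 -0.047  0.01 ] 0
88 [289. 198.] [ 0.566 -0.056  0.005] [ 0.615 -0.011  0.013] 0
2233 [275. 251.] [ 0.386 -0.075  0.005] [0.513 0.076 0.06 ] [0.4497 0.0008 0.0538]
257 [133. 266.] [0.366 0.359 0.005] [0.436 0.408 0.07 ] [0.4029 0.3707 0.0598]
118 [224. 266.] [0.392 0.12  0.005] [0.424 0.152 0.056] [0.4075 0.136  0.0518]
top 0.72 [162.6, 189.0] [0.60459801 0.28500584 0.09251354]
top 0.46 [221.7, 264.0] [0.4078413  0.13301868 0.01550931]
side 0.73 [200.5, 205.3] [0.40857656 0.12838741 0.01819847]
side 0.69 [230.7, 233.4] [ 0.44713681 -0.01538087  0.02320527]
```

View pics/top3.png

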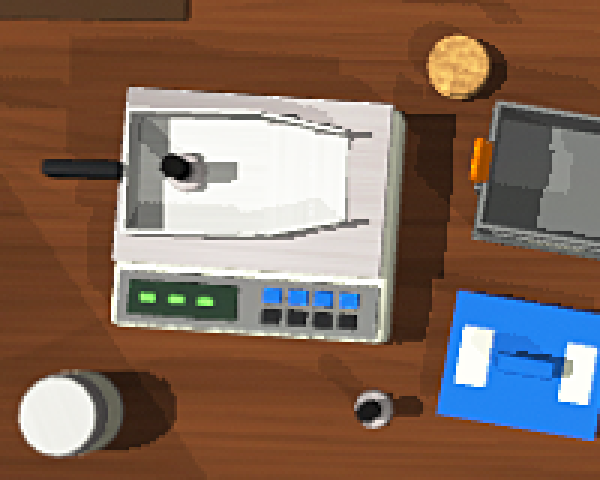

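Pin B stands at crop (373,408), about (0.408, 0.136).

```bash
cat > g.py <<'E'
from h import *
q=down(0)
move_gripper(.06)
p=[.4078,.1355];dst=[.605,.24]
move_ptp([*p,.14],q); servo_line([*p,.021],rate=.12); move_gripper(.0)
print("gap",current_finger_gap())
if current_finger_gap()>.01:
    servo_line([*p,.22],rate=.2)
    servo_line([*dst,.22],rate=.25); print(servo_line([*dst,.102],rate=.1,contact_N=4),current_position())
    move_gripper(.036); servo_line([*dst,.22],rate=.2); move_gripper(.06)
move_ptp([.5,-.3,.4],q)
c=capture("top");cv2.imwrite("pics/top4.png",c["image"][130:290,100:300].repeat(3,0).repeat(3,1));P=pts(c)
for d in silhouettes("top","pin1"): p=P[d["region"]];print(d["conf"],d["xy"],np.nanmedian(p,0))
# scoop tilt feasibility: tool tilted about closing axis (world x)
for th in (0,.3,.5,.7,.9):
    for a in (0,np.pi):
        r=Ro.from_rotvec([th,0,0])*Ro.from_quat(down(a))
        for P0 in ([.605,.15,.35],[.605,.22,.3]):
            j=inverse_kinematics(P0,r.as_quat());print(th,a,P0,None if j is None else np.round(j,2))
print(current_clock())
E
python3 g.py
```

```text
gap 0.018443473391823118
False [0.60560833 0.24019411 0.10276063]
0.61 [179.1, 185.3] [0.60488952 0.23694283 0.10761771]
0.43 [159.7, 188.0] [0.60468102 0.2849167  0.09291315]
0 0 [0.605, 0.15, 0.35] [ 0.13  0.31  1.27 -0.    1.56  0.13]
0 0 [0.605, 0.22, 0.3] [ 0.24  0.37  1.3  -0.    1.47  0.24]
0 3.141592653589793 [0.605, 0.15, 0.35] None
0 3.141592653589793 [0.605, 0.22, 0.3] [ 0.24  0.37  1.3  -0.    1.47 -2.9 ]
0.3 0 [0.605, 0.15, 0.35] [-0.05  0.29  1.34  0.3   1.53 -0.07]
0.3 0 [0.605, 0.22, 0.3] [0.06 0.33 1.4  0.3  1.4  0.01]
0.3 3.141592653589793 [0.605, 0.15, 0.35] None
0.3 3.141592653589793 [0.605, 0.22, 0.3] None
0.5 0 [0.605, 0.15, 0.35] [-0.17  0.31  1.38  0.49  1.54 -0.21]
0.5 0 [0.605, 0.22, 0.3] [-0.05  0.34  1.46  0.51  1.4  -0.16]
0.5 3.141592653589793 [0.605, 0.15, 0.35] [-0.17  0.31  1.38  0.49  1.54  2.94]
0.5 3.141592653589793 [0.605, 0.22, 0.3] None
0.7 0 [0.605, 0.15, 0.35] [-0.27  0.35  1.43  0.67  1.58 -0.34]
0.7 0 [0.605, 0.22, 0.3] [-0.16  0.38  1.51  0.7   1.42 -0.32]
0.7 3.141592653589793 [0.605, 0.15, 0.35] [-0.27  0.35  1.43  0.67  1.58  2.8 ]
0.7 3.141592653589793 [0.605, 0.22, 0.3] [-0.16  0.38  1.51  0.7   1.42  2.82]
0.9 0 [0.605, 0.15, 0.35] [-0.35  0.41  1.48  0.83  1.64 -0.46]
0.9 0 [0.605, 0.22, 0.3] [-0.24  0.44  1.56  0.87  1.48 -0.48]
0.9 3.141592653589793 [0.605, 0.15, 0.35] [-0.35  0.41  1.48  0.83  1.64  2.68]
0.9 3.141592653589793 [0.605, 0.22, 0.3] [-0.24  0.44  1.56  0.87  1.48  2.66]
36.25
```

View pics/top4.png

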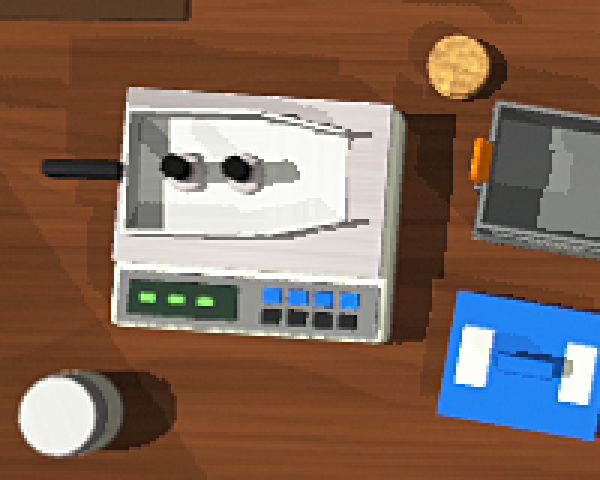

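Both pins stand in the scoop (crop (183,168) and (243,170)). Next I'll lift the scoop.

```bash
cat >> h.py <<'E'
D=np.array([0,-.202,-.017])
def sc(mouth,th):
    "TCP pose for scoop mouth position and tilt"
    r=Ro.from_rotvec([th,0,0]);return np.array(mouth)-r.apply(D),(r*Ro.from_quat(down(0))).as_quat()
E
cat > i.py <<'E'
from h import *
q=down(0);g=[.605,.358,.093]
move_gripper(.05)
move_ptp([.605,.358,.22],q);servo_line(g,rate=.12);move_gripper(0)
print("gap",current_finger_gap(),current_position())
servo_line([.605,.358,.153],rate=.05)
p,o=sc([.605,.156,.19],-.08);servo_line(p,o,rate=.05)
print(current_force(),current_torque())
c=capture("side");cv2.imwrite("pics/side5.png",c["image"][80:280,140:340].repeat(3,0).repeat(3,1));P=pts(c)
m=silhouettes("side","scoop")[0]["region"];pp=P[m];pp=pp[np.isfinite(pp[:,0])]
for y in np.arange(.16,.42,.03):
    s=pp[abs(pp[:,1]-y)<.015]; print(round(y,2),len(s),np.percentile(s[:,2],[5,95]).round(3) if len(s) else 0)
E
python3 i.py
```

```text
gap 0.013774917505240977 [0.60483755 0.3580312  0.09311623]
[ 0.48175301 -1.27490152 -3.65961285] [ 0.27556218  0.02533368 -0.01558769]
0.16 199 [0.188 0.217]
0.19 229 [0.186 0.216]
0.22 212 [0.184 0.214]
0.25 174 [0.182 0.219]
0.28 166 [0.179 0.216]
0.31 165 [0.078 0.215]
0.34 326 [0.177 0.218]
0.37 2 [0.218 0.219]
0.4 0 0
```

View pics/side5.png

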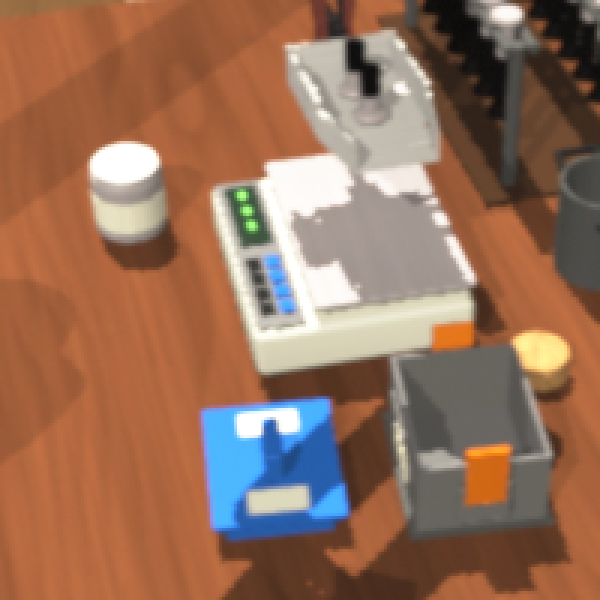

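The scoop is held with almost no sag, and the pins stand in it (crop (355,75) and (370,95)). Now tip it.

```bash
cat > j.py <<'E'
from h import *
p,o=sc([.611,.008,.19],-.08);servo_line(p,o,rate=.12)
p,o=sc([.611,.008,.13],-.08);servo_line(p,o,rate=.08)
for th in (.05,.15,.25,.35,.45,.55):
    p,o=sc([.611,.008,.13-.02*(th>.2)],th);servo_line(p,o,rate=.06)
sleep(.5)
print(current_force(),current_position())
c=capture("side");cv2.imwrite("pics/side6.png",c["image"][80:280,140:340].repeat(3,0).repeat(3,1))
for d in silhouettes("side","pin1"): p=pts(c)[d["region"]];print(d["conf"],d["xy"],np.nanmedian(p,0))
print(current_clock())
E
python3 j.py
```

```text
[-0.67361996 -0.83588151 -1.75000767] [0.61096474 0.171469   0.23009073]
0.51 [289.0, 229.4] [ 0.59153107 -0.05632641  0.04998464]
49.0083
```

View pics/side6.png

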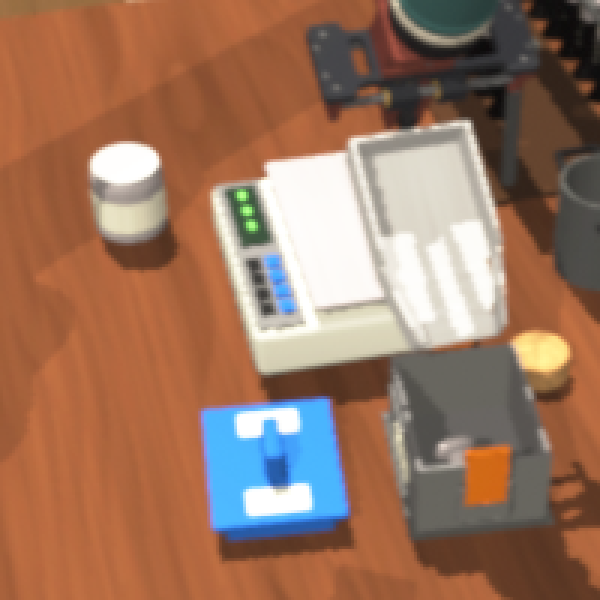

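The scoop is empty and at least one pin shows in the tub at (460,445). Now I'll put the scoop back.

```bash
cat > k.py <<'E'
from h import *
for m,th,r in (([.611,.008,.16],.4,.1),([.607,.06,.19],0,.12),([.605,.156,.16],0,.12)):
    p,o=sc(m,th);servo_line(p,o,rate=r)
P=pts(capture("side"));m=silhouettes("side","scoop")[0]["region"];pp=P[m];pp=pp[np.isfinite(pp[:,0])]
for y in np.arange(.16,.35,.03):
    s=pp[abs(pp[:,1]-y)<.015]; print(round(y,2),len(s),np.percentile(s[:,2],[5,95]).round(3) if len(s) else 0)
p,o=sc([.605,.156,.074],0);print(servo_line(p,o,rate=.04,contact_N=4),current_position())
move_gripper(.04);sleep(.3)
servo_line([.605,.358,.22],rate=.15)
move_ptp([.5,-.3,.4],down(0))
c=capture("top");cv2.imwrite("pics/top7.png",c["image"][130:290,100:340].repeat(3,0).repeat(3,1));P=pts(c)
X,Y,Z=P[...,0],P[...,1],P[...,2]
m=silhouettes("top","scoop")[0]["region"];print(np.nanmin(P[m],0),np.nanmax(P[m],0),np.nanmedian(Z[m]))
m=(X>.54)&(X<.67)&(Y>.1)&(Y<.3)&(Z>.1);print("walls",X[m].min(),X[m].max(),Y[m].min())
m=(X>.5)&(X<.7)&(Y>.352)&(Y<.48)&(Z>.085)&(Z<.14);print("handle",cv2.minAreaRect(P[m][:,:2].astype(np.float32)),Z[m].max())
m=(X>.55)&(X<.66)&(Y>.17)&(Y<.32)&(Z<.09);print("floor fit",np.linalg.lstsq(np.c_[X[m],Y[m],np.ones(m.sum())],Z[m],rcond=None)[0])
t=(X>.55)&(X<.67)&(Y>-.1)&(Y<.035)&(Z>.015)&(Z<.066);print("in tub",t.sum(),np.nanmax(Z[t]))
l=(X>.36)&(X<.53)&(Y>-.1)&(Y<.1)
for z in((.016,.03),(.048,.07)): print("lid1",cv2.minAreaRect(P[l&(Z>z[0])&(Z<z[1])][:,:2].astype(np.float32)),np.median(Z[l&(Z>z[0])&(Z<z[1])]))
print(current_clock())
E
python3 k.py
```

```text
0.16 216 [0.159 0.188]
0.19 250 [0.159 0.188]
0.22 260 [0.159 0.192]
0.25 275 [0.158 0.195]
0.28 268 [0.159 0.196]
0.31 261 [0.159 0.197]
0.34 461 [0.161 0.205]
True [0.60500985 0.35802366 0.09308232]
[5.51423414e-01 1.54847807e-01 1.91555859e-04] [0.65917169 0.39920036 0.12982378] 0.08007285127721656
walls 0.5535597332072191 0.6581523433452416 0.15549021903316335
handle ((0.6057189106941223, 0.37636107206344604), (0.048567552119493484, 0.014268272556364536), 86.99002838134766) 0.12982377680425267
floor fit [0.00683767 0.00458355 0.074082  ]
in tub 583 0.06573622130325317
lid1 ((0.44967007637023926, 0.0012357980012893677), (0.14017772674560547, 0.11030147224664688), 81.44237518310547) 0.02425630925554636
lid1 ((0.44986534118652344, 0.0012170635163784027), (0.04950214922428131, 0.01605076901614666), 81.80231475830078) 0.05359266967287892
57.825
```

View pics/top7.png

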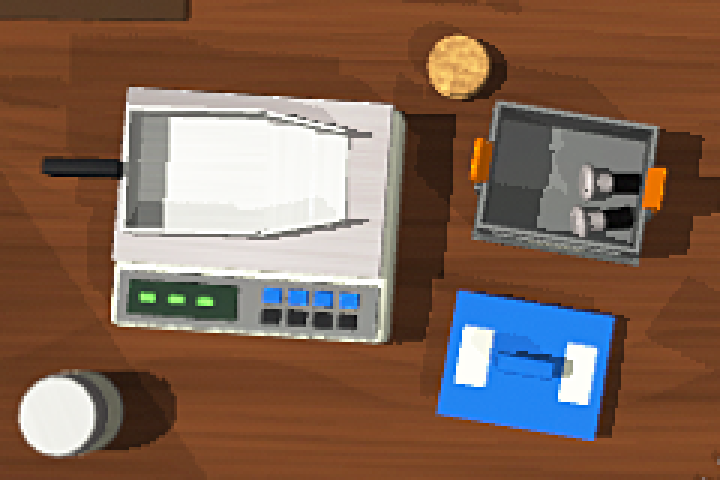

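Both pins lie in the tub (crop (605,183) and (600,220)) and the scoop stands level on the platter. Next is the lid.

```bash
cat > l.py <<'E'
from h import *
L=np.array([.4498,.0012]);T=np.array([.6111,-.0314]);ya=np.radians(81.6);yt=np.radians(81.8)
ql=down(ya-np.pi/2);qt=down(yt-np.pi/2)
move_gripper(.04)
move_ptp([*L,.14],ql);servo_line([*L,.028],rate=.1);move_gripper(0);print("gap",current_finger_gap())
servo_line([*L,.2],rate=.15);servo_line([*T,.2],qt,rate=.15)
print(servo_line([*T,.12],rate=.1),servo_line([*T,.094],rate=.03,contact_N=4),current_position())
move_gripper(.04);servo_line([*T,.2],rate=.15)
def press(C,yaw,q):
    move_gripper(0)
    for s in (1,-1,1):
        e=C+s*.046*np.array([np.cos(yaw),np.sin(yaw)])
        servo_line([*e,.16],q,rate=.2);servo_line([*e,.105],rate=.1)
        f=servo_line([*e,.074],rate=.02,contact_N=22);print("press",s,f,np.round(current_position(),4),current_force().round(1) if hasattr(current_force(),'round') else current_force())
        servo_line([*e,.16],rate=.15)
press(T,yt,qt)
C=np.array([.5355,-.3877]);y2=np.radians(6.7);q2=down(y2-np.pi/2)
servo_line([.5,-.1,.25],rate=.25)
move_ptp([*C,.25],q2);press(C,y2,q2)
servo_line([*C,.3],rate=.2);move_ptp([.35,.25,.4],down(0))
c=capture("top");P=pts(c);X,Y,Z=P[...,0],P[...,1],P[...,2]
for n,c0,yw in(("lid1",T,yt),("lid2",C,y2)):
    u=np.array([np.cos(yw),np.sin(yw)])
    for s in(1,-1):
        e=c0+s*.046*u;m=np.hypot(X-e[0],Y-e[1])<.01;print(n,s,np.median(Z[m]).round(4))
    m=(np.hypot(X-c0[0],Y-c0[1])<.05)&(Z>.104);print("handle",cv2.minAreaRect(P[m][:,:2].astype(np.float32)))
cv2.imwrite("pics/top8.png",c["image"][130:290,80:480].repeat(2,0).repeat(2,1));print(current_clock())
E
python3 l.py
```

```text
gap 0.016047511319422104
False True [ 0.61089482 -0.03096595  0.09597933]
press 1 True [0.6184 0.0141 0.0821] [-1.3  0.5  7.8]
press -1 True [ 0.6048 -0.0767  0.0794] [-1.3 -0.7  6.4]
press 1 True [0.6176 0.0141 0.0794] [-1.2  1.   4.9]
press 1 True [ 0.5817 -0.3829  0.0822] [-0.4  0.9  5.6]
press -1 True [ 0.4903 -0.3933  0.0794] [-0.5  0.1  5.3]
press 1 True [ 0.5811 -0.3822  0.0794] [-0.8  0.3  4.7]
lid1 1 0.0808
lid1 -1 0.0796
handle ((0.6123135685920715, -0.03009921684861183), (0.04882803186774254, 0.016115283593535423), 81.59012603759766)
lid2 1 0.0803
lid2 -1 0.0795
handle ((0.5373257398605347, -0.3872908353805542), (0.048964932560920715, 0.016434213146567345), 7.177005767822266)
92.25
```

```bash
ls pics
```

```text
side0.png
side5.png
side6.png
top0.png
top1.png
top2.png
top3.png
top4.png
top7.png
top8.png
wrist1.png
```

View pics/top8.png

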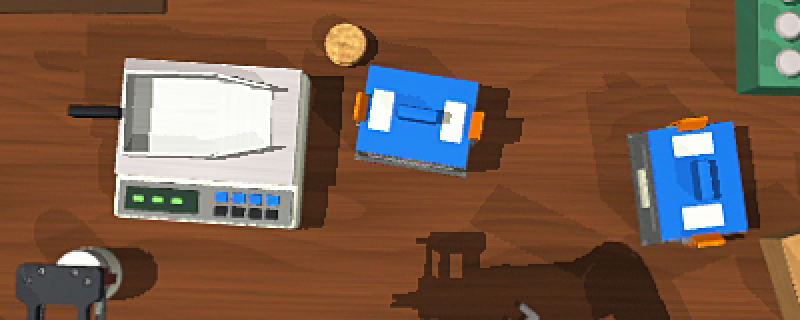

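Both lids are home on their tubs (crop (418,115) and (700,180)), the empty scoop is on the scale, and the tin and cork are where they started. I'm handing in.

```bash
python3 -c "
from h import *
print(close_job())"
```

```text
the job is handed in; nothing more can be done
None
```

The job is handed in, but no verdict came back: both pins I found were weighed in the scoop and tipped into the tub, the scoop is back on the scale, both lids are pressed home, and the cork and tin were not touched.

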